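Show the tag in the test cage to the inspection camera

ROBOT

A 6-joint arm with a two-finger parallel gripper is mounted at the origin on the work surface. World frame = base frame: x ahead of the robot, y to its left, z up, the work surface at z = 0. Lengths are in m, angles in rad, forces in N, time in s.
With the tool pointing down it reaches from about 0.375 to 0.975 m from the base axis. Payload 3.8 kg.
Tool frame: the origin (TCP) lies on the centre line of the jaws, within the pads' length; the fingertips stand 14 mm ahead of it and the grasp point (between the pads) lies 5 mm behind it; z points along the fingers, y is the line along which they close (so a half turn about z gives the same grasp; the last joint's range is limited). The gripper opens to 85 mm and grips with 20 to 120 N. Pads are 22 mm wide; open, the fingers measure 114 mm over their backs; the gripper's body (76 mm by 85 mm) begins 54 mm behind the grasp point. The pads swing forward as they close: fully open they stand 13 mm farther back than shut.
Start: joints at [1.232, 0.264, 1.604, -0, 1.274, -0.037], TCP at [0.201, 0.644, 0.224] pointing down, gripper open.
Joint ranges: [-2.63, 2.63], [-0.94, 2.18], [0.31, 2.57], [-1.31, 4.45], [0, 2.66], [-2.55, 2.55]. Speed limits (rad/s): [2.57, 2.57, 3.14, 3.14, 3.14, 3.14].

INTERFACE

Orientations are given as a rotation vector (axis times angle).
In Python, from workcell import bot, eyes, spot_in gives the robot as it stands.
- The arm moves only by the tool carry_out, never from a script. Its argument "series" is text: rows parted by semicolons, each of 4 numbers parted by spaces: the shift along the world's x, y, z in m, then the turn about the world's z in degrees. In form: tx ty tz roll; .... A call has 1 to 20 rows; each row shifts and turns the commanded pose from where the row before left it; what a row does not reach is not made up. A row lasts 1/8 s, in which the tool goes at most 62.5 mm and 10.7 degrees, less where a joint would pass 70% of its speed; a pose out of reach is approached as far as the arm can. A call is refused whole if a number of a shift passes 0.0625 or a number of a turn 10.7, either way. A call with a gripper value outside its range is refused whole. "jaw" is the gripper command: -1 is shut, 1 is fully open, values between are in proportion, set as the call begins (left out, the last holds). The fingers move at their own pace and stop on an object; "grip_force" is the grip in N (left out, the last holds). Time passes only in rows, so rows that do not move let the fingers close. It gives the time, the measured TCP pose, the force, the opening and the grip force at its end, in the units of the state.
- bot.read_state(): the state, without advancing time (a new reading comes with each control period).
- eyes.read_camera(name): name is "scene" or "side" or "wrist"; returns (picture, depth): 480x640x3 uint8, blue, green, red; 480x640 float32, m along the optical axis (not along the pixel's ray), 0 where there is no reading.
- eyes.get_calibration(name): a dict with "K" (3x3 intrinsics, pixels), "position" and "rotation" of the camera in the world; the wrist camera has in their place "T_tool_cam" (4x4, takes a point from camera to tool coordinates, whose origin is the TCP and whose axes are the flange's). Camera axes: x right, y down, z forward; pixel columns grow to the right and rows downward; lengths in m; the calibration is good to about 2 mm. A picture is of the moment at which its call begins: read the wrist's pose just before it. get_calibration takes no time and is no camera call.
- bot.finish_job(): hands the job in; it is judged then, once.
Trained networks look in the newest picture that a camera, given by its name, has taken for a name from the list of things; names that differ only in an ending like _2 or _b are one class to them, and where a whole thing is asked for, a point or a joint stands for the part that bears it (a point fixed in the world has none). Each returns a list of dicts, best first, with "score" (0 to 1); they miss things now and then, are a little off and sometimes report something else, mostly with a low value. They report only what shows in the picture. A call takes as long as a camera call.
- spot_in(camera, target): "rect" ([centre column, centre row, width, height] in pixels, round what is visible of it).
The state is a dict: "time": time; "q": joint angles; "joint_vel": joint speeds; "joint_torque": joint torques, N m; "tool_pos": TCP position; "tcp_rot": TCP orientation; "wrist_force": force on the tool from outside, world axes, zero at the start; "torque": the same for the moment, N m; "width": opening from 0.0 (shut) to 1.0 (fully open); "grip_force": force on a finger pad.
Only numpy, scipy, OpenCV 4.12 (cv2) and the standard library are available. Lean on these libraries where they do the work, as an engineer would, in place of code of your own. Each camera call takes 0.05 s, during which the arm holds its last target. There are 200 camera calls.

TASK

Raise the sliding sash of the test cage all the way up by its handle and leave it up. Then turn the swivel mirror by the grip on its top until the inspection camera, which looks straight at the mirror, sees the marker tag on the board inside the cage reflected in the middle of it. The mirror springs back when let go, so finish while still holding the grip still at that angle, and leave the loose things on the bench where they are.

Things in the scene. Friction and masses are not known exactly. Their poses are not given: they have to be found in the camera images.
- cage: open-topped aluminium test cage, fixed, 170 deep (x) x 230 wide (y) mm, side walls 110 high, back wall 60 high. Origin: centre of its underside, on the bench. Its front, closed by the sash, faces its own -x (roughly towards the robot). Two guide posts 205 high stand 108 mm either side of the middle of the sash.
- sash (a joint): height in m to which the grey sheet sash in the front of the cage has been slid straight up: 0 closed, 0.110 fully up (end stop). It is stiff (about 10 N to lift) and stays where it is left.
- sash_handle (a point): centre of the sash's handle: a black bar 100 long (along the cage's y), 12 thick (along the cage's x), 16 high, on two studs 80 mm apart, with 22 mm free under it above the 5 mm thick sash; centre 172 mm above the bench when the sash is closed. Lies 75 mm in front (cage -x) of the cage's origin.
- marker (a point): centre of the front face of the marker tag: a 28 x 28 x 5 mm white square with a black ring, upright on a pin at the front edge of the blue circuit board in the cage, 82 mm above the bench (the same height as lens and mirror centre), about 45 mm behind the sash, which hides it from the mirror while closed.
- lens (a point): centre of the front glass of the black cylindrical inspection camera (48 mm diameter), fixed on the same aluminium base rail as the mirror, 240 mm from the mirror's turning axis, 82 mm above the bench; its optical axis is level and goes through the centre of the mirror.
- mirror_centre (a point): centre of the face of the upright flat mirror (70 wide x 60 high mm, black frame 78 x 68), on its vertical turning axis, 82 mm above the bench. Its own x axis is the outward normal of the mirror face (level).
- mirror (a joint): turn in rad of the mirror about its vertical axis, counter-clockwise from above; 0 at the rest stop (where it faces nearly towards the camera: the normal is then 5 degrees counter-clockwise of the direction to the lens), up to 1.45. A light spring (0.06 N m/rad, up to about 0.1 N m) turns it back to 0 when let go.
- mirror_grip (a point): the black upright grip bar on top of the mirror, turning with it: 50 long (its own y, parallel to the mirror face) x 12 thick (its own x, the direction of the mirror's normal) x 40 high mm. This point: its centre, on the turning axis, 146 mm above the bench and 64 mm above the mirror's centre; its lower edge is 10 mm above the mirror's frame.
- pointer: flat dark steel pointer, 107 mm long with a diamond tip, on a brass disc under the mirror, 28 mm above the bench, free of the bench. It is geared two to one to the mirror (it turns by twice the mirror's turn, the same way) and so always points the way the camera looks after reflection in the mirror: the tag is seen in the middle of the mirror when the pointer points at the tag. Origin: on the mirror's turning axis; its own x axis runs along the pointer to the tip (level).
- screwdriver: bystander: screwdriver lying left of the viewer; origin under its middle
- valve: bystander: standing glass radio valve, 28 diameter x 58 high mm; origin at its foot
- spool: bystander: solder spool standing on end, 60 diameter x 45 high mm; origin at its foot
- flux: bystander: small jar, 40 diameter x 60 high mm; origin at its foot
- capacitor: bystander: standing aluminium can capacitor, 36 diameter x 55 high mm; origin at its foot
- module: bystander: small circuit module lying flat, 60 x 45 x 15 mm; origin under its middle
- partsbin: bystander: grey open parts bin, 90 x 120 x 35 mm; origin under its middle

How it is judged:
By the outcome, as a careful person would: the job done as asked, in the order asked, and still so for the second after the job is handed in, while the arm keeps its last pose, push and grip.
It also fails if it takes over 43 s, if anything falls off the work surface, if the arm or the gripper's body presses on something with over 40 N, if the wrist force passes 120 N, or if a joint passes its speed limit or range.

## Working session

There is one attempt and no reset: what is moved stays moved. The work goes in short steps, Python scripts to look and compute and a tool call to move; the robot and the scene stay as the last step left them, time stands still between calls to the robot, and variables do not carry over. Pictures are saved under pics/ and viewed, at most 10 in all, crops included, and the job is handed in when it is done.

Besides the shell and the picture viewer there is one more tool, called after "Emit:" by a JSON object that holds its "method" and its "body", one argument or row to a line. carry_out: Moves the arm, as the interface text tells. Its arguments: {"type":"object","properties":{"series":{"type":"string"},"jaw":{"type":"number"},"grip_force":{"type":"number"}},"required":["series"]}

```bash
mkdir -p pics; cat > h.py <<'E'
import numpy as np, cv2
from scipy.spatial.transform import Rotation as R
from workcell import bot, eyes, spot_in
def cam(name):
    s=bot.read_state(); im,d=eyes.read_camera(name); c=eyes.get_calibration(name); K=np.array(c["K"])
    if name=="wrist":
        T=np.array(c["T_tool_cam"]); Rt=R.from_rotvec(s["tcp_rot"]).as_matrix()
        Rc=Rt@T[:3,:3]; p=Rt@T[:3,3]+np.array(s["tool_pos"])
    else:
        Rc=np.array(c["rotation"]); p=np.array(c["position"])
        if Rc.shape!=(3,3): Rc=R.from_rotvec(Rc.ravel()).as_matrix()
    return im,d,K,Rc,p
def cloud(d,K,Rc,p):
    v,u=np.mgrid[:480,:640]
    P=np.stack([(u-K[0,2])/K[0,0]*d,(v-K[1,2])/K[1,1]*d,d],-1)@Rc.T+p
    P[d<=0]=np.nan
    return P
def proj(X,K,Rc,p):
    q=(np.asarray(X)-p)@Rc; return q[...,:2]/q[...,2:]*[K[0,0],K[1,1]]+K[:2,2]
E
python3 - <<'E'
from h import *
for n in ["scene","side"]:
    im,d,K,Rc,p=cam(n); cv2.imwrite(f"pics/{n}0.png",im); P=cloud(d,K,Rc,p); np.savez(f"{n}0.npz",im=im,P=P,K=K,Rc=Rc,p=p)
    print(n,p.round(3),Rc[:,2].round(2))
    for t in ["cage","sash","sash_handle","mirror","mirror_grip","lens","pointer","marker"]:
        for r in spot_in(n,t)[:2]:
            c,w,a,b=r["rect"]; print(t,round(r["score"],2),np.round(r["rect"]),P[int(min(w,479)),int(min(c,639))].round(3))
E
```

```text
scene [ 1.428 -0.086  0.69 ] [-0.85  0.09 -0.52]
cage 0.67 [343. 300. 121. 139.] [0.67  0.049 0.077]
sash 0.7 [337. 277.  90.  68.] [0.62  0.043 0.099]
sash_handle 0.87 [338. 280.  92.  70.] [0.62  0.043 0.094]
sash_handle 0.69 [136. 324.  27.  30.] [ 0.628 -0.407  0.013]
mirror 0.59 [329. 234.  14.  49.] [0.445 0.045 0.11 ]
mirror_grip 0.77 [329. 233.  19.  52.] [0.449 0.047 0.112]
mirror_grip 0.43 [336. 281.  95.  72.] [0.618 0.041 0.09 ]
lens 0.86 [268. 252. 136.  86.] [ 0.339 -0.111 -0.   ]
pointer 0.39 [326. 259.   6.   4.] [0.444 0.038 0.031]
pointer 0.28 [345. 299. 123. 141.] [0.617 0.063 0.033]
marker 0.96 [341. 315.  53.  51.] [0.657 0.048 0.021]
side [0.346 0.663 0.874] [ 0.21 -0.66 -0.72]
cage 0.7 [374. 282.  40.  45.] [0.43  0.051 0.117]
cage 0.57 [256. 264. 105. 140.] [0.712 0.024 0.048]
sash 0.9 [293. 268.  29.  96.] [0.615 0.034 0.077]
sash 0.16 [348. 175.  25.  14.] [ 0.603 -0.403  0.014]
sash_handle 0.8 [291. 266.  26.  92.] [0.615 0.051 0.103]
mirror 0.58 [373. 284.  39.  47.] [0.432 0.051 0.11 ]
mirror_grip 0.76 [376. 283.  39.  44.] [0.428 0.05  0.113]
mirror_grip 0.72 [291. 267.  28.  95.] [0.615 0.045 0.093]
lens 0.85 [371. 252.  40. 137.] [ 0.472 -0.124  0.013]
pointer 0.42 [371. 307.  17.   8.] [0.43  0.054 0.031]
pointer 0.28 [373. 284.  38.  48.] [0.432 0.048 0.104]
marker 0.92 [256. 275.  43.  42.] [0.709 0.036 0.023]
marker 0.42 [292. 267.  28. 105.] [0.615 0.045 0.096]
```

View pics/scene0.png

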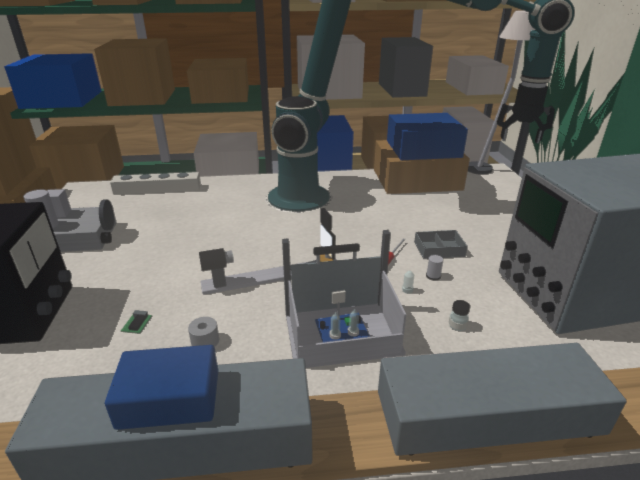

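View pics/side0.png

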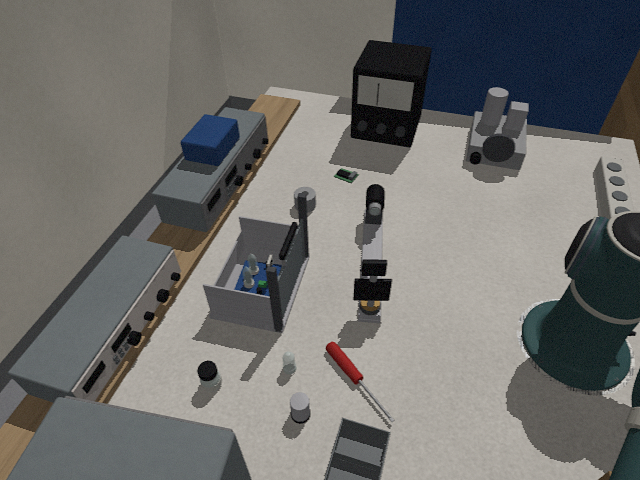

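Scene view: cage at (343,300) with the handle at (337,249), mirror and grip at (329,233), camera at (225,258). In the side view the mirror is at (373,284) and the handle at (290,242). Next I'll measure from the point clouds.

```bash
python3 - <<'E'
from h import *
s=bot.read_state(); print(R.from_rotvec(s["tcp_rot"]).as_matrix().round(2).tolist(), s["q"],s["time"])
def rep(n,Q):
    if len(Q)<5: print(n,len(Q));return
    r=cv2.minAreaRect((Q[:,:2]*1000).astype(np.float32)); print(n,len(Q),np.median(Q,0).round(4),np.percentile(Q[:,2],[2,98]).round(3),"rect",np.round(r[0],1),np.round(r[1],1),round(r[2],1))
for n in ["scene","side"]:
    P=np.load(n+"0.npz")["P"].reshape(-1,3); x,y,z=P.T
    rep(n+" handle",P[(abs(x-.61)<.05)&(abs(y-.045)<.075)&(z>.16)&(z<.185)])
    rep(n+" sash",P[(abs(x-.615)<.03)&(abs(y-.045)<.07)&(z>.07)&(z<.135)])
    rep(n+" grip",P[(abs(x-.44)<.05)&(abs(y-.045)<.06)&(z>.13)&(z<.18)])
    rep(n+" mirror",P[(abs(x-.44)<.05)&(abs(y-.045)<.06)&(z>.06)&(z<.112)])
    rep(n+" cambody",P[(abs(x-.44)<.1)&(y<-.1)&(y>-.35)&(z>.07)&(z<.12)])
    rep(n+" rail",P[(abs(x-.44)<.1)&(y<.02)&(y>-.14)&(z>.006)&(z<.05)])
    rep(n+" posts",P[(abs(x-.61)<.06)&(abs(y-.045)<.15)&(z>.19)&(z<.22)])
E
```

```text
[[-0.95, 0.3, -0.0], [0.3, 0.95, -0.0], [-0.0, -0.0, -1.0]] [ 1.23213984e+00  2.63909978e-01  1.60404660e+00 -1.51986513e-05
  1.27368927e+00 -3.68883085e-02] 0.9
scene handle 388 [0.6219 0.0393 0.1746] [0.163 0.18 ] rect [618.7  40. ] [15.7 98.8] 3.7
scene sash 1483 [0.6193 0.0435 0.1033] [0.072 0.133] rect [619.2  45.3] [ 10.6 139.6] 3.1
scene grip 180 [0.4456 0.0392 0.1529] [0.131 0.167] rect [437.4  40.2] [53.9 12.8] 15.9
scene mirror 200 [0.439  0.043  0.0941] [0.062 0.112] rect [436.3  42.1] [77.8 11.4] 21.3
scene cambody 570 [ 0.5059 -0.2331  0.0938] [0.073 0.106] rect [ 496.5 -230.9] [41.3 78.6] 8.9
scene rail 365 [ 0.4668 -0.1039  0.0111] [0.007 0.029] rect [455.9 -65. ] [ 54.3 162.9] 11.0
scene posts 141 [0.6208 0.1408 0.2008] [0.191 0.205] rect [619.9  40.4] [ 20.3 229.4] 3.1
side handle 274 [0.6154 0.0471 0.179 ] [0.168 0.182] rect [617.6  41.7] [13.1 99.5] 3.5
side sash 443 [0.6148 0.0489 0.1037] [0.071 0.134] rect [615.   44.6] [  2.6 139. ] 3.2
side grip 381 [0.4339 0.0444 0.1542] [0.131 0.167] rect [434.2  42.6] [50.1 14.9] 18.3
side mirror 565 [0.4331 0.0498 0.087 ] [0.061 0.111] rect [432.6  48.5] [77.8 15.1] 9.9
side cambody 501 [ 0.4876 -0.2186  0.0979] [0.073 0.107] rect [ 489.3 -232.2] [46.  84.8] 12.8
side rail 310 [ 0.4669 -0.1144  0.0122] [0.008 0.031] rect [473.5 -57.4] [ 87.9 169.9] 11.2
side posts 183 [0.6152 0.1448 0.2028] [0.191 0.207] rect [617.2  41.8] [ 18.1 232. ] 3.4
```

Emit:
{"method": "carry_out", "body": {
  "series": "0.0347 -0.0502 0.006 -5.8;0.0347 -0.0502 0.006 -5.8;0.0347 -0.0502 0.006 -5.8;0.0347 -0.0502 0.006 -5.8;0.0347 -0.0502 0.006 -5.8;0.0347 -0.0502 0.006 -5.8;0.0347 -0.0502 0.006 -5.8;0.0347 -0.0502 0.006 -5.8;0.0347 -0.0502 0.006 -5.8;0.0347 -0.0502 0.006 -5.8;0.0347 -0.0502 0.006 -5.8;0.0347 -0.0502 0.006 -5.8;0 0 0 0",
  "jaw": 0,
  "grip_force": 60
}}

```text
time: 2.52
tool_pos: [0.6192, 0.0382, 0.2963]
tcp_rot: [2.166, 2.274, 0.0]
wrist_force: [-0.8, 0.7, 0.9]
width: 0.501
grip_force: 0.0
```

```bash
python3 - <<'E'
from h import *
im,d,K,Rc,p=cam("wrist"); cv2.imwrite("pics/w1.png",im); P=cloud(d,K,Rc,p); np.savez("w1.npz",im=im,P=P,K=K,Rc=Rc,p=p)
s=bot.read_state(); Rt=R.from_rotvec(s["tcp_rot"]).as_matrix(); print(s["time"],np.round(s["tool_pos"],4),"yaw y",np.degrees(np.arctan2(Rt[1,1],Rt[0,1])),np.round(s["q"],2),s["width"])
print([ (r["score"],np.round(r["rect"])) for r in spot_in("wrist","sash_handle")[:2]])
Q=P.reshape(-1,3);x,y,z=Q.T
q=Q[(abs(x-.618)<.02)&(abs(y-.041)<.065)&(z>.165)&(z<.19)]
if len(q)>5: print(len(q),np.median(q,0),cv2.minAreaRect((q[:,:2]*1000).astype(np.float32)))
# marker in scene/side clouds
for n in ["scene","side"]:
    f=np.load(n+"0.npz");Q=f["P"].reshape(-1,3);x,y,z=Q.T;c=f["im"].reshape(-1,3).astype(int)
    m=(x>.635)&(x<.70)&(abs(y-.045)<.06)&(z>.07)&(z<.1)
    q=Q[m]; print(n,len(q)); print(np.c_[q*1000,c[m].mean(1)][::max(1,len(q)//25)].round(0).astype(int).tolist())
E
```

```text
2.575 [0.6179 0.0402 0.296 ] yaw y 2.927236740258023 [ 0.02  0.12  1.64  0.    1.38 -0.03] 0.499532491808733
[]
1826 [0.61708832 0.04702214 0.18139876] ((617.0210571289062, 41.82461929321289), (11.714753150939941, 99.24236297607422), 3.044674873352051)
scene 144
[[664, 39, 94, 129], [666, 49, 95, 159], [667, 32, 95, 162], [668, 43, 95, 144], [668, 53, 94, 91], [671, 34, 95, 121], [670, 44, 94, 105], [670, 25, 92, 113], [670, 36, 91, 101], [668, 47, 89, 101], [671, 27, 90, 101], [670, 38, 89, 100], [668, 49, 86, 100], [672, 29, 89, 101], [667, 41, 83, 100], [667, 52, 82, 97], [670, 34, 84, 100], [669, 45, 82, 100], [671, 27, 82, 101], [669, 41, 79, 100], [669, 52, 79, 96], [668, 34, 77, 100], [668, 45, 75, 100], [670, 28, 76, 101], [669, 39, 75, 100], [667, 50, 72, 99], [674, 31, 76, 100], [669, 45, 71, 98], [671, 34, 71, 96]]
side 51
[[671, 27, 95, 178], [667, 25, 95, 99], [669, 27, 93, 155], [670, 35, 97, 163], [666, 33, 97, 142], [670, 36, 96, 175], [665, 36, 97, 114], [668, 40, 97, 176], [667, 32, 89, 91], [669, 43, 96, 163], [664, 43, 98, 138], [664, 33, 88, 49], [666, 45, 97, 160], [665, 38, 89, 0], [667, 49, 97, 177], [666, 42, 90, 69], [665, 34, 82, 87], [666, 51, 96, 173], [663, 47, 93, 71], [664, 36, 80, 71], [667, 51, 92, 93], [664, 46, 88, 54], [664, 37, 78, 76], [666, 52, 91, 100], [664, 47, 86, 52], [664, 37, 74, 58]]
```

View pics/w1.png

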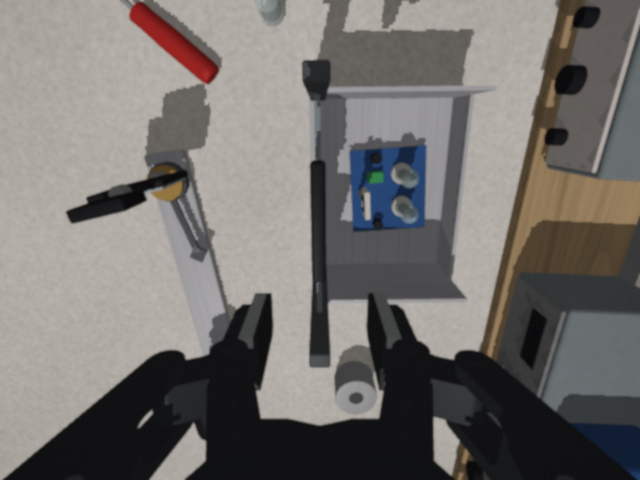

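Wrist view: handle bar at (318,240), pointer tip (200,250), tag (367,205). The handle measures (0.617, 0.042, top 0.181), which agrees with the given 0.172 centre. Descending and gripping.

Emit:
{"method": "carry_out", "body": {
  "series": "-0.001 0.001 -0.042 0;0 0 -0.042 0;0 0 -0.043 0;0 0 0 0"
}}

```text
time: 3.12
tool_pos: [0.6116, 0.0446, 0.1646]
tcp_rot: [-2.153, -2.278, 0.01]
wrist_force: [0.3, -0.3, 0.1]
width: 0.495
grip_force: 0.0
```

Emit:
{"method": "carry_out", "body": {
  "series": "0 0 0 0;0 0 0 0;0 0 0 0;0 0 0 0",
  "jaw": -1,
  "grip_force": 80
}}

```text
time: 3.62
tool_pos: [0.6173, 0.0434, 0.1728]
tcp_rot: [2.159, 2.279, 0.005]
wrist_force: [-3.3, 0.5, 8.2]
width: 0.002
grip_force: 3.8
```

```bash
python3 - <<'E'
from h import *
s=bot.read_state(); print(s)
a=cam("side")[0][180:340,220:420]; b=cam("wrist")[0][100:420,140:500]
cv2.imwrite("pics/c2.png",np.hstack([cv2.resize(a,(400,320)),cv2.resize(b,(360,320))]))
E
```

```text
{'time': 3.625, 'q': array([ 2.96492732e-02,  1.92742464e-01,  1.78728741e+00,  4.82776933e-04,
        1.15770542e+00, -2.47640098e-02]), 'joint_vel': array([ 0.00097001, -0.00038468,  0.00038361,  0.00093243, -0.00241672,
        0.00091505]), 'joint_torque': array([-6.32962771e-01, -4.16174304e+01, -3.31805420e+01, -2.97385147e-01,
       -1.13360278e+00,  7.54174780e-04]), 'tool_pos': array([0.61731825, 0.04337635, 0.17284283]), 'tcp_rot': array([2.15875103, 2.27909114, 0.00478157]), 'wrist_force': array([-3.25939462,  0.50369278,  8.23525957]), 'torque': array([ 0.13345477,  0.57925051, -0.03772598]), 'grip_force': 3.7897971057827817, 'width': 0.001963208013328293}
```

View pics/c2.png

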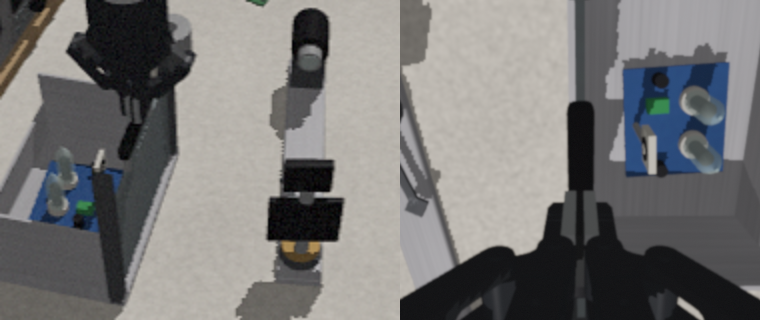

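```bash
python3 - <<'E'
from h import *
a,d,K,Rc,p=cam("wrist"); P=cloud(d,K,Rc,p)
b=cam("scene")[0][190:290,290:390]
cv2.imwrite("pics/c3.png",np.hstack([cv2.resize(a[220:420,240:400],(440,550),interpolation=2),cv2.resize(b,(350,550),interpolation=2)]))
for v in range(270,420,10): print(v,[tuple((P[v,u]*1000).round(0)) for u in (310,320,330)])
E
```

```text
270 [(np.float64(612.0), np.float64(62.0), np.float64(180.0)), (np.float64(616.0), np.float64(63.0), np.float64(181.0)), (np.float64(620.0), np.float64(63.0), np.float64(180.0))]
280 [(np.float64(612.0), np.float64(57.0), np.float64(181.0)), (np.float64(616.0), np.float64(58.0), np.float64(182.0)), (np.float64(621.0), np.float64(58.0), np.float64(181.0))]
290 [(np.float64(612.0), np.float64(53.0), np.float64(181.0)), (np.float64(616.0), np.float64(53.0), np.float64(182.0)), (np.float64(621.0), np.float64(54.0), np.float64(182.0))]
300 [(np.float64(612.0), np.float64(55.0), np.float64(194.0)), (np.float64(616.0), np.float64(54.0), np.float64(193.0)), (np.float64(620.0), np.float64(55.0), np.float64(194.0))]
310 [(np.float64(612.0), np.float64(54.0), np.float64(202.0)), (np.float64(616.0), np.float64(55.0), np.float64(203.0)), (np.float64(620.0), np.float64(55.0), np.float64(203.0))]
320 [(np.float64(613.0), np.float64(54.0), np.float64(209.0)), (np.float64(616.0), np.float64(55.0), np.float64(209.0)), (np.float64(620.0), np.float64(54.0), np.float64(209.0))]
330 [(np.float64(613.0), n
[... 886 characters left out ...]
613.0), np.float64(45.0), np.float64(230.0)), (np.float64(617.0), np.float64(35.0), np.float64(218.0)), (np.float64(619.0), np.float64(53.0), np.float64(239.0))]
390 [(np.float64(614.0), np.float64(42.0), np.float64(231.0)), (np.float64(620.0), np.float64(-3.0), np.float64(181.0)), (np.float64(620.0), np.float64(41.0), np.float64(230.0))]
400 [(np.float64(614.0), np.float64(37.0), np.float64(230.0)), (np.float64(622.0), np.float64(-43.0), np.float64(144.0)), (np.float64(620.0), np.float64(38.0), np.float64(231.0))]
410 [(np.float64(614.0), np.float64(36.0), np.float64(234.0)), (np.float64(622.0), np.float64(-52.0), np.float64(143.0)), (np.float64(620.0), np.float64(36.0), np.float64(233.0))]
```

View pics/c3.png

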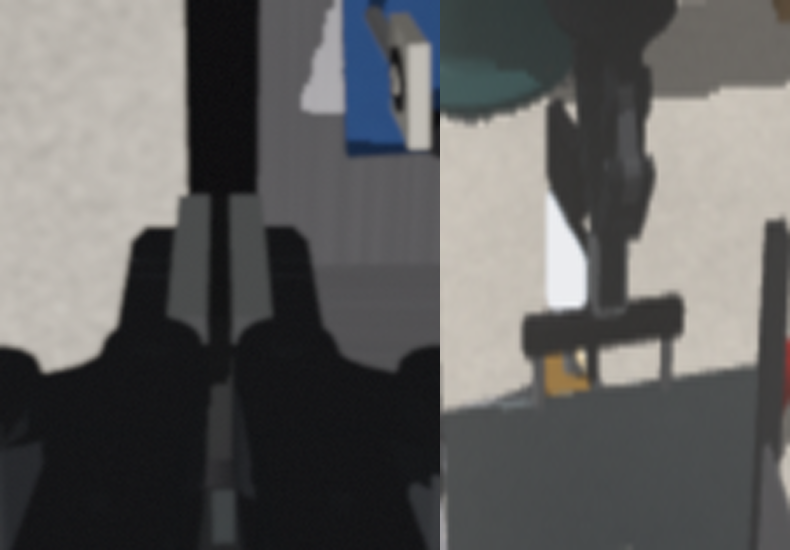

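The fingers shut on top of the bar: the tips are at about z 0.181 with the TCP reading 0.173. So the tips actually stand about 20 mm farther back than stated. I'll open, go 25 mm lower and re-grip.

Emit:
{"method": "carry_out", "body": {
  "series": "0 0 0.01 0;0 0 0 0;0 0 0 0;0 0 0 0;0 0 -0.018 0;0 0 -0.017 0;0 0 0 0",
  "jaw": 0
}}

```text
time: 4.7
tool_pos: [0.6136, 0.043, 0.1405]
tcp_rot: [-2.157, -2.278, 0.007]
wrist_force: [0.2, -0.5, 0.4]
width: 0.5
grip_force: 0.0
```

Emit:
{"method": "carry_out", "body": {
  "series": "0 0 0 0;0 0 0 0;0 0 0 0;0 0 0 0",
  "jaw": -1,
  "grip_force": 80
}}

```text
time: 5.2
tool_pos: [0.6178, 0.0432, 0.1448]
tcp_rot: [2.158, 2.279, 0.004]
wrist_force: [5.3, 0.3, -4.3]
width: 0.124
grip_force: 78.2
```

Emit:
{"method": "carry_out", "body": {
  "series": "0 0 0.015 0;0 0 0.02 0;0 0 0.02 0;0 0 0.02 0;0 0 0.02 0;0 0 0.015 0;0 0 0.006 0;0 0 0 0;0 0 0 0"
}}

```text
time: 6.32
tool_pos: [0.6176, 0.0432, 0.2548]
tcp_rot: [2.16, 2.281, 0.001]
wrist_force: [15.8, 1.3, -23.0]
width: 0.118
grip_force: 91.4
```

Emit:
{"method": "carry_out", "body": {
  "series": "0 0 -0.004 0;0 0 0 0;0 0 0 0;0 0 0 0;0 0 0.03 0;0 0 0.035 0;0 0 0 0",
  "jaw": 0
}}

```text
time: 7.2
tool_pos: [0.618, 0.0432, 0.326]
tcp_rot: [2.156, 2.277, 0.009]
wrist_force: [0.4, 0.1, -0.5]
width: 0.501
grip_force: 0.0
```

Emit:
{"method": "carry_out", "body": {
  "series": "-0.0225 0 0 -9.6;-0.0225 0 0 -9.6;-0.0225 0 0 -9.6;-0.0225 0 0 -9.6;-0.0225 0 0 -9.6;-0.0225 0 0 -9.6;-0.0225 0 0 -9.6;-0.0225 0 0 -9.6;0 0 0 0;0 0 0 0"
}}

```text
time: 8.45
tool_pos: [0.4363, 0.0431, 0.3208]
tcp_rot: [3.109, 0.449, 0.001]
wrist_force: [0.1, 0.4, 0.2]
width: 0.5
grip_force: 0.0
```

```bash
python3 - <<'E'
from h import *
def rep(n,Q):
    if len(Q)<5: print(n,len(Q));return
    r=cv2.minAreaRect((Q[:,:2]*1000).astype(np.float32)); print(n,len(Q),np.median(Q,0).round(4),np.percentile(Q[:,2],[2,98]).round(3),"rect",np.round(r[0],1),np.round(r[1],1),round(r[2],1))
s=bot.read_state(); Rt=R.from_rotvec(s["tcp_rot"]).as_matrix(); print(s["time"],np.round(s["tool_pos"],4),"yaw y",np.degrees(np.arctan2(Rt[1,1],Rt[0,1])),np.round(s["q"],2),s["width"],s["wrist_force"])
for n in ["scene","side","wrist"]:
    im,d,K,Rc,p=cam(n); P=cloud(d,K,Rc,p); np.savez(n+"2.npz",im=im,P=P,K=K,Rc=Rc,p=p)
    if n=="wrist": cv2.imwrite("pics/w4.png",im)
    Q=P.reshape(-1,3);x,y,z=Q.T
    rep(n+" handle",Q[(abs(x-.617)<.02)&(abs(y-.041)<.065)&(z>.26)&(z<.30)])
    rep(n+" grip",Q[(abs(x-.436)<.04)&(abs(y-.042)<.05)&(z>.135)&(z<.175)])
    rep(n+" griptop",Q[(abs(x-.436)<.04)&(abs(y-.042)<.05)&(z>.16)&(z<.175)])
    rep(n+" marker",Q[(abs(x-.666)<.012)&(abs(y-.042)<.03)&(z>.072)&(z<.1)])
    print([(r["score"],np.round(r["rect"])) for r in spot_in(n,"pointer")[:2]])
E
```

```text
8.45 [0.4363 0.0431 0.3208] yaw y -73.56992028092507 [ 0.04 -0.24  1.94 -0.    1.44  1.33] 0.5004983877223099 [0.0783222  0.40703914 0.21558926]
scene handle 471 [0.622  0.0389 0.2833] [0.264 0.29 ] rect [619.2  40.7] [ 14.4 100.4] 2.7
scene grip 64 [0.4321 0.037  0.1642] [0.15  0.166] rect [433.4  39.5] [46.4 13.7] 14.9
scene griptop 49 [0.4348 0.039  0.1645] [0.161 0.166] rect [433.4  39.5] [46.4 13.7] 14.7
scene marker 136 [0.6695 0.0385 0.0852] [0.073 0.096] rect [668.6  39.6] [ 7.6 29.1] 6.6
[]
side handle 339 [0.6148 0.0501 0.2886] [0.263 0.292] rect [616.9  41.4] [ 12.4 103.3] 3.2
side grip 342 [0.4341 0.0444 0.1564] [0.136 0.168] rect [434.4  41.9] [50.2 12.7] 14.8
side griptop 142 [0.4347 0.0422 0.1652] [0.16  0.168] rect [434.7  41.8] [49.8 12.3] 14.8
side marker 27 [0.666  0.0451 0.0939] [0.083 0.099] rect [667.3  43.5] [ 6.9 19.5] 7.7
[(0.65, array([370., 294.,  20.,  35.]))]
wrist handle 0
wrist grip 788 [0.4384 0.0425 0.1675] [0.145 0.169] rect [434.7  41.5] [49.3 11.9] 16.5
wrist griptop 730 [0.4366 0.0419 0.1676] [0.165 0.169] rect [434.7  41.4] [49.3 11.7] 16.2
wrist marker 0
[(0.71, array([354., 190.,  96.,  33.]))]
```

View pics/w4.png

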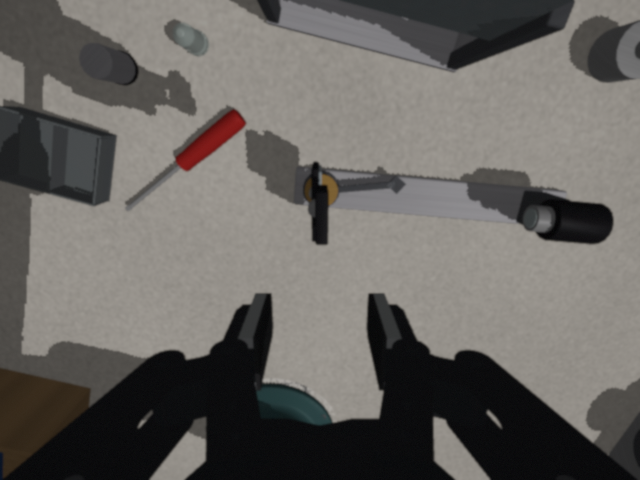

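The sash handle's top is at 0.290, so the sash is fully up and stays. Wrist view: grip at (320,190), pointer (354,190) along the rail, camera (565,218). The grip measures (0.4347, 0.0415) with its normal at about -73.7°, matching the tool.

Emit:
{"method": "carry_out", "body": {
  "series": "-0.0016 -0.0016 -0.05 0;0 0 -0.05 0;0 0 -0.05 0;0 0 -0.04 0;0 0 -0.008 0;0 0 0 0"
}}

```text
time: 9.5
tool_pos: [0.4349, 0.0415, 0.1235]
tcp_rot: [-3.11, -0.446, 0.0]
wrist_force: [0.6, 0.6, 0.1]
width: 0.497
grip_force: 0.0
```

Emit:
{"method": "carry_out", "body": {
  "series": "0 0 0 0;0 0 0 0;0 0 0 0;0 0 0 0",
  "jaw": -1,
  "grip_force": 60
}}

```text
time: 10.0
tool_pos: [0.4363, 0.0413, 0.1253]
tcp_rot: [3.109, 0.446, 0.006]
wrist_force: [-0.2, -0.7, 6.4]
width: 0.131
grip_force: 59.6
```

Gripped (11 mm). Turning by 34.2°.

Emit:
{"method": "carry_out", "body": {
  "series": "0 0 0 4;0 0 0 5;0 0 0 5;0 0 0 5;0 0 0 5;0 0 0 5;0 0 0 5.2;0 0 0 0;0 0 0 0"
}}

```text
time: 11.12
tool_pos: [0.4359, 0.0419, 0.1253]
tcp_rot: [2.841, 1.34, 0.005]
wrist_force: [-2.0, 0.9, 7.4]
width: 0.133
grip_force: 59.7
```

```bash
python3 - <<'E'
from h import *
s=bot.read_state(); Rt=R.from_rotvec(s["tcp_rot"]).as_matrix(); print(s["time"],np.round(s["tool_pos"],4),"yaw y",np.degrees(np.arctan2(Rt[1,1],Rt[0,1])),s["torque"],s["wrist_force"])
ims=[]
for n in ["scene","side","wrist"]:
    im,d,K,Rc,p=cam(n); P=cloud(d,K,Rc,p); np.savez(n+"3.npz",im=im,P=P,K=K,Rc=Rc,p=p)
    Q=P.reshape(-1,3);x,y,z=Q.T
    m=(x>.46)&(x<.60)&(abs(y-.04)<.05)&(z>.018)&(z<.038)
    q=Q[m]; print(n,len(q))
    if len(q)>8:
        r=cv2.minAreaRect((q[:,:2]*1000).astype(np.float32));print(r, np.median(q,0)); l=cv2.fitLine((q[:,:2]*1000).astype(np.float32),cv2.DIST_HUBER,0,.01,.01).ravel(); print("line",l,np.degrees(np.arctan2(l[1],l[0])))
    print([(r["score"],np.round(r["rect"])) for r in spot_in(n,"pointer")[:1]])
    ims.append(im)
a=cv2.resize(ims[1][200:340,240:420],(400,311)); b=cv2.resize(ims[2],(400,300)); 
cv2.imwrite("pics/t5.png",np.hstack([a[:300],b]))
E
```

```text
11.125 [0.4359 0.0419 0.1253] yaw y -39.511452088201914 [ 0.17363637  0.28522245 -0.09785921] [-2.04713081  0.93197009  7.4148275 ]
scene 63
((515.2177124023438, 36.684879302978516), (48.69765090942383, 21.369537353515625), 11.835491180419922) [0.52615455 0.0396171  0.02866649]
line [9.9999005e-01 4.4581569e-03 5.1862421e+02 3.9556416e+01] 0.25543442
[(0.44, array([330., 277.,   9.,  10.]))]
side 156
((501.75555419921875, 36.59296417236328), (75.71662902832031, 23.343149185180664), 8.092522621154785) [0.50728034 0.04053969 0.02966645]
line [ 9.9981409e-01 -1.9282470e-02  5.0232803e+02  4.0541237e+01] -1.1048725
[(0.76, array([352., 302.,  53.,  22.]))]
wrist 1724
((500.6687316894531, 44.2718505859375), (22.91022300720215, 80.64500427246094), 83.61083221435547) [0.50905152 0.04135935 0.03161517]
line [ 9.999782e-01 -6.605380e-03  5.025359e+02  4.139189e+01] -0.37846315
[(0.56, array([366., 205., 148., 118.]))]
```

View pics/t5.png

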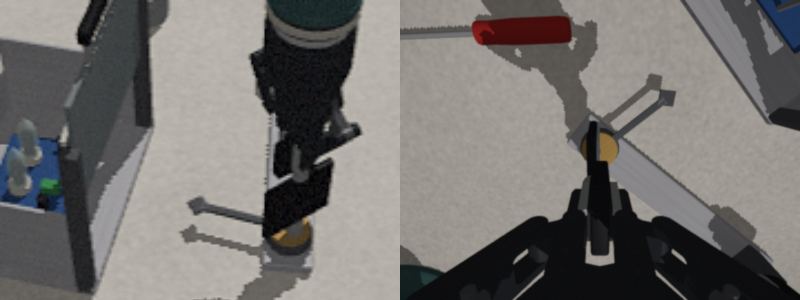

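The side view shows the pointer (196,205 in the crop) aimed at the cage, and the fit gives -0.4° through the tag within about 1 mm. One cross-check of the tag from the saved wrist cloud, before handing in.

```bash
python3 - <<'E'
from h import *
Q=np.load("w1.npz")["P"].reshape(-1,3);x,y,z=Q.T
q=Q[(abs(x-.665)<.015)&(abs(y-.041)<.03)&(z>.082)&(z<.102)]
print(len(q),cv2.minAreaRect((q[:,:2]*1000).astype(np.float32)))
Q=np.load("wrist3.npz")["P"].reshape(-1,3);x,y,z=Q.T
q=Q[(x>.46)&(x<.56)&(abs(y-.04)<.02)&(z>.022)&(z<.038)]; t=q[q[:,0]>.525]
print(q[:,0].max(),np.median(t,0),t[:,1].min(),t[:,1].max())
E
```

```text
208 ((666.3388671875, 40.399253845214844), (6.699182033538818, 28.32611656188965), 7.557849407196045)
0.5408792446599184 [0.53049166 0.0410721  0.03164344] 0.0294992906662207 0.052594511761194125
```

```bash
python3 -c "
from workcell import bot
print(bot.finish_job())"
```

```text
the job is handed in; nothing more can be done
None
```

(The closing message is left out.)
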